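# Part the nested mixing cups and put each in its row

## Task

On the body-shop bench a tall narrow mixing cup is standing inside a short wide one. Pull them apart and stand each cup upright on the floor of the tray that holds the sample cup of its own size, in the empty part of that tray. Keep both cups upright all the time.

Things in the scene. Friction and masses are not known exactly. Their poses are not given: they have to be found in the camera images.
- cup_small: Tall narrow round white plastic cup, loose, about 60 g, 125 mm high, outer diameter 34 mm at the foot tapering to 44 mm at the open rim, walls 3 mm. Starts inside the wide cup, foot on its 4 mm thick floor, about 5 mm play all round, top 49 mm clear above the wide cup's rim. Origin: centre of the underside of its foot; z: up its axis.
- cup_large: Short wide round white plastic cup, loose, about 90 g, 80 mm high, outer diameter 52 mm at the foot tapering to 60 mm at the open rim, walls 3 mm, floor 4 mm. Starts standing on the table with the narrow cup in it, 30 mm or more clear all round. Origin: centre of the underside of its foot; z: up its axis.
- row_small_free (a point): Point on the floor of the fixed low plywood tray for the narrow cup, mid empty part, 4 mm above the table. Tray 72 mm wide, 200 long inside; walls 4 mm thick, tops 14 mm above table. The sample cup, same size as the tall narrow cup, is fastened upright in it, axis 95 mm from this point in -x. x: along the tray, away from the sample cup and the robot (end wall at 65 mm); y: across; z: up.
- row_large_free (a point): Point on the floor of the fixed low plywood tray for the wide cup, mid empty part, 4 mm above the table. Tray 88 mm wide, 200 long inside; walls 4 mm thick, tops 14 mm above table. The sample cup, same size as the short wide cup, is fastened upright in it, axis 95 mm from this point in -x. x: along the tray, away from the sample cup and the robot (end wall at 65 mm); y: across; z: up.
Mind the look-alikes: they are no part of the job. What is shaped like the cup_small but brown is not meant. What is shaped like the cup_large but brown is not meant.

How it is judged (in metres and radians):
At the end, for the whole second after the job is handed in: Each cup stands in the empty part of its own size's tray: foot centre within 55 mm along and 22 mm across of that tray's listed point (always so between the walls), within 6 mm of the floor in height, upright within 0.17 rad, at rest (below 0.02 m/s) (x of cup_small in the frame of row_small_free between -0.055 and 0.055 m and y of cup_small in the frame of row_small_free between -0.022 and 0.022 m and z of cup_small in the frame of row_small_free between -0.006 and 0.006 m and angle between each of cup_small, cup_large's own z axis and vertical below 0.17 rad and linear speed of each of cup_small, cup_large below 0.02 m/s and x of cup_large in the frame of row_large_free between -0.055 and 0.055 m and y of cup_large in the frame of row_large_free between -0.022 and 0.022 m and z of cup_large in the frame of row_large_free between -0.006 and 0.006 m); the robot touches nothing.
It fails at once if the narrow cup is tipped over (more than 0.8 rad from upright) (angle between cup_small's own z axis and vertical above 0.8 rad).
It fails at once if the wide cup is tipped over (more than 0.8 rad from upright) (angle between cup_large's own z axis and vertical above 0.8 rad).
It also fails if it takes over 51 s, if anything falls off the work surface, if the arm or the gripper's body presses on something with over 40 N, if the wrist force passes 120 N, or if a joint passes its speed limit or range.

## Robot

A 6-joint arm with a two-finger parallel gripper is mounted at the origin on the work surface. World frame = base frame: x ahead of the robot, y to its left, z up, the work surface at z = 0. Lengths are in mm, angles in rad, forces in N, time in s.
With the tool pointing down it reaches from about 300 to 775 mm from the base axis. Payload 14.6 kg.
Tool frame: the origin (TCP) lies at the very end of the fingers, on their centre line; the grasp point (between the pads) lies 19 mm behind it; z points along the fingers, y is the line along which they close (so a half turn about z gives the same grasp; the last joint's range is limited). The gripper opens to 94 mm and grips with 3 to 60 N. Pads are 16 mm wide; open, the fingers measure 119 mm over their backs; the gripper's body (75 mm by 177 mm) begins 78 mm behind the grasp point.
Start: joints at [1.079, 0.3, 1.521, -0, 1.321, -0.067], TCP at [226.672, 501.108, 205.446] pointing down, gripper open.
Joint ranges: [-3.03, 3.03], [-0.79, 2.21], [0.23, 2.52], [-1.04, 4.18], [0, 3.07], [-2.55, 2.55]. Speed limits (rad/s): [2.22, 2.22, 2.57, 3.14, 3.14, 3.14].

## Interface

Orientations are given as [roll, pitch, yaw] about the fixed x, y, z axes, in that order (R = Rz(yaw) Ry(pitch) Rx(roll)).
In Python, from cell import manip gives the robot as it stands.
- The arm moves only by the tool servo_tool, never from a script. Its argument "motion" is a list that holds one entry, the list of rows, each a list of 7 numbers: the shift along the world's x, y, z as a fraction of full scale, then the turn, a rotation vector about the world's x, y, z as a fraction of full scale, then the closure, from 0 (fully open) to 1 (shut). In form: [[[x, y, z, rx, ry, rz, gripper], ...]]. A call has 1 to 10 rows; each row is the pose to reach, as a shift and turn from the pose commanded when the call began, turning the shorter way round; what a row does not reach only later rows make up. Full scale, the value 1, is 0.5 m for a shift and pi rad for a turn. A row lasts 1/10 s, in which the tool goes at most 50 mm and 8.59 degrees, less where a joint would pass 70% of its speed; a pose out of reach is approached as far as the arm can. A call with a number of a shift or a turn outside -1 to 1 is refused whole. A call with a gripper value outside its range is refused whole. The fingers move at their own pace and stop on an object; "newtons" is the grip in N (left out, the last holds). Time passes only in rows, so rows that repeat a pose let the fingers close. It gives the time, the measured TCP pose, the force, the opening and the grip force at its end, in the units of the state.
- manip.read_state(): the state, without advancing time (a new reading comes with each control period).
- manip.camera(name): name is "side" or "top"; returns a dict with "frame" (420x560x3 uint8, red, green, blue), "range_z" (420x560 float32, mm along the optical axis (not along the pixel's ray), 0 where there is no reading), "vfov" (degrees; the focal length in pixels is half the picture's height over the tangent of half this angle, whatever the lens; pixels are square), "cx", "cy" (the principal point, pixels), "k1" (the pictures are not rectified: a ray, as slopes to the right and down, at radius r is drawn at 1 + k1 r^2 times it, then the intrinsics apply), "cam_to_world" (4x4, takes a point from camera to world coordinates). Camera axes: x right, y down, z forward; pixel columns grow to the right and rows downward; lengths in mm; the calibration is good to about 2 mm. A picture is of the moment at which its call begins.
- manip.sign_off(): hands the job in; it is judged then, once.
The state is a dict: "clock": time; "joints": joint angles; "qd": joint speeds; "effort": joint torques, N m; "eef_pos": TCP position; "eef_rot": TCP orientation; "wrist_force": force on the tool from outside, world axes, zero at the start; "moment": the same for the moment, N m; "finger_gap": finger opening in mm; "finger_force": force on a finger pad.
Only numpy, scipy, OpenCV 4.12 (cv2) and the standard library are available. Lean on these libraries where they do the work, as an engineer would, in place of code of your own. Each camera call takes 0.05 s, during which the arm holds its last target. There are 200 camera calls.

## Working session

There is one attempt and no reset: what is moved stays moved. The work goes in short steps, Python scripts to look and compute and a tool call to move; the robot and the scene stay as the last step left them, time stands still between calls to the robot, and variables do not carry over. Pictures are saved under pics/ and viewed, at most 10 in all, crops included, and the job is handed in when it is done.

Besides the shell and the picture viewer there is one more tool, called after ">>>" as a command line: name --argument value ..., lists and objects as JSON in quotes. servo_tool: Moves the arm, as the interface text tells. Its arguments: {"type":"object","properties":{"motion":{"type":"array"},"newtons":{"type":"number"}},"required":["motion"]}

```bash
mkdir -p pics; cat > h.py <<'E'
import numpy as np, cv2
from cell import manip
def cloud(c):
    h,w=c["range_z"].shape; f=h/2/np.tan(np.radians(c["vfov"])/2)
    u,v=np.meshgrid(np.arange(w),np.arange(h))
    K=np.array([[f,0,c["cx"]],[0,f,c["cy"]],[0,0,1.]])
    p=cv2.undistortPoints(np.stack([u,v],-1).reshape(-1,1,2).astype(float),K,np.array([c["k1"],0,0,0.]) ).reshape(h,w,2)
    z=c["range_z"]; P=np.dstack([p[...,0]*z,p[...,1]*z,z,np.ones_like(z)])@np.array(c["cam_to_world"]).T
    P=P[...,:3]; P[z==0]=np.nan
    return P
E
python3 - <<'E'
from h import *
for n in("top","side"):
    c=manip.camera(n); cv2.imwrite(f"pics/{n}0.png",c["frame"][...,::-1]); np.savez(f"{n}0.npz",**{k:np.array(v) for k,v in c.items()})
    print(n,c["vfov"],c["cx"],c["cy"],c["k1"],np.round(c["cam_to_world"],3).tolist())
s=manip.read_state();print(s)
E
```

```text
top 47.20922298708472 282.43006562653426 209.27423841008644 0.00676444969827736 [[0.003, -1.0, 0.031, 518.489], [-1.0, -0.002, 0.006, -9.91], [-0.006, -0.031, -0.999, 914.935], [0.0, 0.0, 0.0, 1.0]]
side 52.941761094406345 278.1048964367157 211.42864839776237 -0.03903775720941397 [[0.972, -0.154, 0.176, 408.045], [-0.234, -0.639, 0.733, -555.585], [-0.001, -0.754, -0.657, 546.898], [0.0, 0.0, 0.0, 1.0]]
{'clock': 0.1, 'joints': array([ 1.07940573e+00,  3.00420830e-01,  1.52149598e+00,  1.67222659e-05,
        1.32073336e+00, -6.66197222e-02]), 'qd': array([ 5.68076114e-04, -1.56057570e-03, -7.78185794e-04, -7.94192278e-05,
       -1.06652427e-03, -3.06130705e-05]), 'effort': array([ 1.75564976e-03, -5.32648301e+01, -3.53274643e+01,  7.09791784e-02,
        2.36307346e-02, -1.20050831e-04]), 'eef_pos': array([226.55890521, 500.91147815, 204.9499147 ]), 'eef_rot': array([-3.14053857e+00, -8.65606375e-05,  2.71681758e+00]), 'wrist_force': array([-0.82352407, -0.26743825, -0.35870498]), 'moment': array([-0.04309301,  0.03316725,  0.00651893]), 'finger_force': 0.0, 'finger_gap': 93.82951070740616}
```

View pics/top0.png

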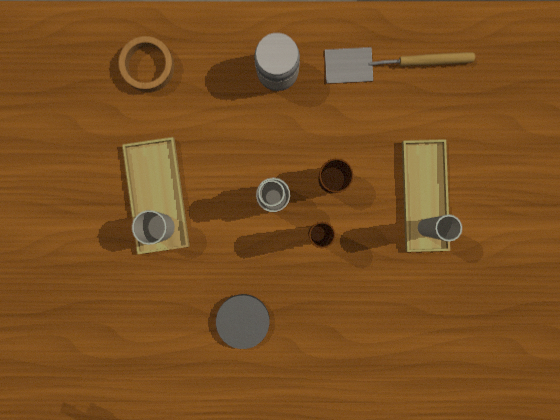

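View pics/side0.png

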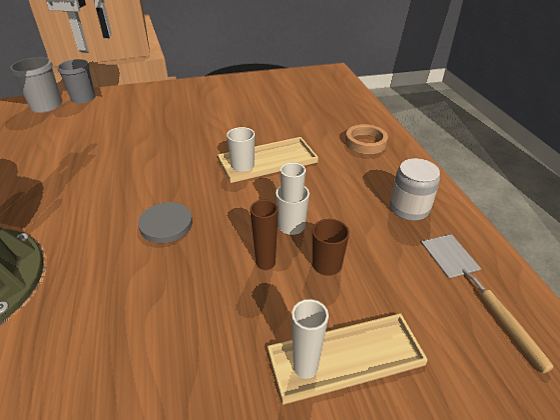

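The top view shows the white nest at about (273,195). The wide-sample tray is at left (155,195) and the narrow-sample tray at right (427,195). In the side view the nest is at (292,200).
Things that could be mistaken for the nest in the top view are the brown wide cup (335,176), the brown narrow cup (322,235), and the fastened white samples (150,228) and (447,228). I choose the white nested pair at (273,195).

```bash
python3 - <<'E'
from h import *
def load(n):
    d=np.load(f"{n}0.npz"); return {k:d[k] for k in d}
t=load("top"); s=load("side"); P=cloud(t); Q=cloud(s)
def circ(pts):
    A=np.c_[2*pts,np.ones(len(pts))]; x=np.linalg.lstsq(A,(pts**2).sum(1),rcond=None)[0]; return x[:2].round(1),np.sqrt(x[2]+x[:2]@x[:2]).round(1)
def rim(box,lo,hi,nm):
    u0,v0,u1,v1=box; p=P[v0:v1,u0:u1].reshape(-1,3); p=p[(p[:,2]>lo)&(p[:,2]<hi)]
    (c,r),w,a=cv2.minAreaRect(p[:,:2].astype(np.float32)); 
    print(nm,len(p),"circ",cv2.minEnclosingCircle(p[:,:2].astype(np.float32)),circ(p[:,:2]),"zmax",np.percentile(p[:,2],[50,98]).round(1))
rim((250,170,296,216),118,140,"small rim"); rim((250,170,296,216),70,84,"large rim")
rim((315,155,356,197),70,86,"brown L");rim((305,218,338,250),115,135,"brown S")
rim((128,205,180,250),74,92,"sampL");rim((415,205,470,250),119,140,"sampS")
p=P[60:400,230:260].reshape(-1,3);print("table z",np.nanmedian(p[:,2]))
hsv=cv2.cvtColor(t["frame"],cv2.COLOR_RGB2HSV)
for nm,b,n in(("L",(112,130,195,260),96),("S",(395,130,458,260),80)):
    u0,v0,u1,v1=b; p=P[v0:v1,u0:u1]; hh=p[...,2]
    m=(hh>8)&(hh<18); m=m.astype(np.uint8)
    k,l,st,_=cv2.connectedComponentsWithStats(m); i=1+np.argmax(st[1:,4]); q=p[l==i][:,:2].astype(np.float32)
    print("tray",nm,len(q),cv2.minAreaRect(q),cv2.boxPoints(cv2.minAreaRect(q)).round(0).tolist(), "floor",np.nanmedian(p[10:60,25:40,2]))
# side view nest
p=Q[150:240,265:320].reshape(-1,3); q=p[p[:,2]>100]; print("side small",circ(q[:,:2]),q[:,2].max()); q=p[(p[:,2]>30)&(p[:,2]<75)];print("side large",circ(q[:,:2]))
cv2.imwrite("pics/crop.png",cv2.resize(t["frame"][140:260,230:370,::-1],None,fx=5,fy=5,interpolation=cv2.INTER_CUBIC))
E
```

```text
small rim 169 circ ((569.9927978515625, 13.613739013671875), 21.687362670898438) (array([569.6,  13.4]), np.float64(20.0)) zmax [130.  133.1]
large rim 215 circ ((570.1375732421875, 12.250751495361328), 29.57401466369629) (array([569.3,  11.7]), np.float64(26.9)) zmax [80.7 83.4]
brown L 236 circ ((604.2982177734375, -97.68424987792969), 29.827791213989258) (array([603.8, -97.3]), np.float64(27.9)) zmax [80.6 83.7]
brown S 166 circ ((501.58978271484375, -69.83854675292969), 21.708280563354492) (array([501.9, -69.3]), np.float64(20.0)) zmax [125.9 128.4]
sampL 283 circ ((513.2904663085938, 225.78956604003906), 29.76535987854004) (array([513.1, 225.2]), np.float64(28.0)) zmax [84.3 88.1]
sampS 242 circ ((514.1275634765625, -274.95526123046875), 21.992013931274414) (array([ 513.7, -274.3]), np.float64(20.0)) zmax [128.7 132.1]
table z 1.7636144641955411
tray L 842 ((572.7060546875, 234.90399169921875), (208.21726989746094, 96.89527893066406), 8.416091918945312) [[463.0, 268.0], [477.0, 172.0], [683.0, 202.0], [669.0, 298.0]] floor 5.6994204723997655
tray S 805 ((573.822265625, -273.66485595703125), (207.89170837402344, 81.72023010253906), 1.7558872699737549) [[469.0, -236.0], [471.0, -318.0], [679.0, -311.0], [676.0, -230.0]] floor 5.344432436379009
side small (array([542. , -31.3]), np.float64(54.1)) 130.1770044461074
side large (array([560.2, -39.8]), np.float64(40.2))
```

View pics/crop.png

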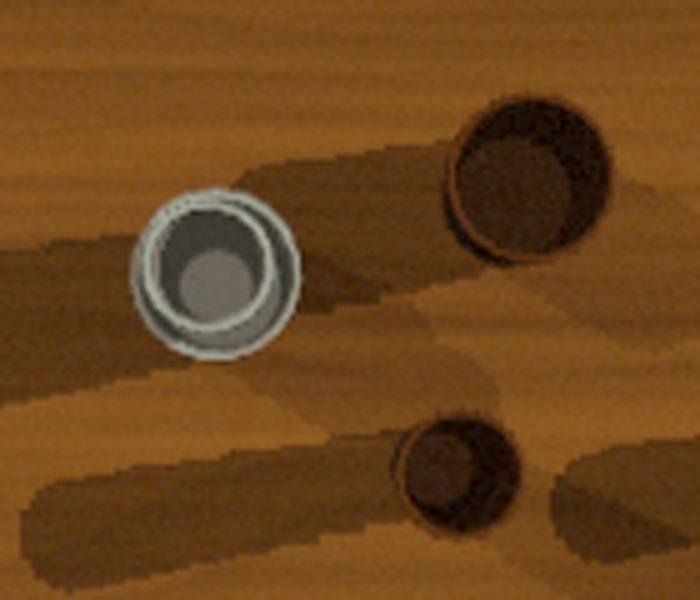

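The crop confirms the choice: a white narrow cup inside a white wide one, with two brown cups at right as the decoys. Its measured rims (r 22 at z≈130, r 30 at z≈81) match the description, with the axis at about (570,13). The free points work out to small (609,-273) and large (607,240). I'll move above the nest now.

>>> servo_tool --motion '[[[0.34, -0.49, 0.07, 0, 0, 0.07, 0], [0.34, -0.49, 0.07, 0, 0, 0.07, 0], [0.34, -0.49, 0.07, 0, 0, 0.07, 0], [0.34, -0.49, 0.07, 0, 0, 0.07, 0], [0.34, -0.49, 0.07, 0, 0, 0.07, 0], [0.34, -0.49, 0.07, 0, 0, 0.07, 0], [0.687, -0.976, 0.07, 0, 0, 0.135, 0], [0.687, -0.976, 0.07, 0, 0, 0.135, 0], [0.687, -0.976, 0.07, 0, 0, 0.135, 0], [0.687, -0.976, 0.07, 0, 0, 0.135, 0]]]' --newtons 12

```text
clock: 1.1
eef_pos: [508.0, 99.6, 240.2]
eef_rot: [3.142, -0.0, 3.141]
wrist_force: [-0.2, 0.4, -0.0]
finger_gap: 94.1
finger_force: 0.0
```

>>> servo_tool --motion '[[[0, 0, 0, 0, 0, 0, 0]]]'

```text
clock: 1.2
eef_pos: [509.1, 97.4, 239.5]
eef_rot: [-3.141, -0.001, 3.136]
wrist_force: [0.3, 0.4, -0.6]
finger_gap: 94.2
finger_force: 0.0
```

>>> servo_tool --motion '[[[0.122, -0.169, 0, 0, 0, 0, 0], [0.122, -0.169, 0, 0, 0, 0, 0], [0.122, -0.169, 0, 0, 0, 0, 0], [0.122, -0.169, -0.18, 0, 0, 0, 0], [0.122, -0.169, -0.18, 0, 0, 0, 0], [0.122, -0.169, -0.18, 0, 0, 0, 0], [0.122, -0.169, -0.18, 0, 0, 0, 0]]]'

```text
clock: 1.9
eef_pos: [568.3, 17.7, 151.4]
eef_rot: [3.142, -0.0, -3.142]
wrist_force: [0.6, 0.2, 1.0]
finger_gap: 94.0
finger_force: 0.0
```

```bash
python3 - <<'E'
from h import *
c=manip.camera("side"); cv2.imwrite("pics/s1.png",cv2.resize(c["frame"][80:300,180:400,::-1],None,fx=2.7,fy=2.7))
E
```

```text
(no output)
```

View pics/s1.png

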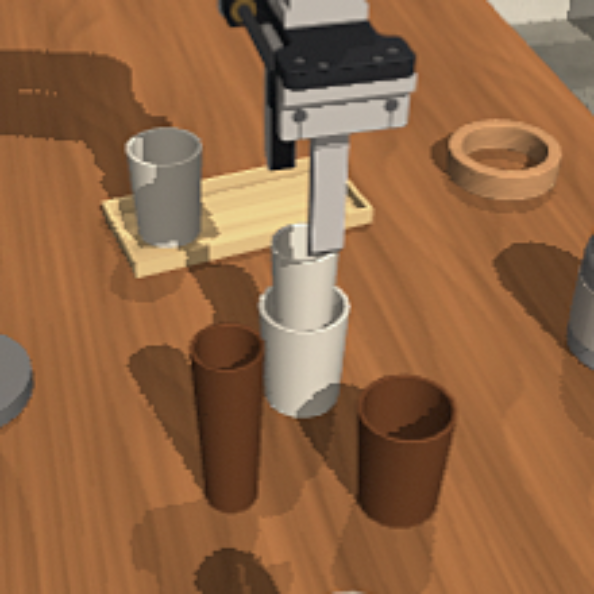

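The fingers straddle the narrow cup's rim at crop (305,245), and both brown cups are clear of them. Descending.

>>> servo_tool --motion '[[[0.003, -0.009, 0, 0, 0, 0, 0], [0.003, -0.009, -0.06, 0, 0, 0, 0], [0.003, -0.009, -0.12, 0, 0, 0, 0], [0.003, -0.009, -0.12, 0, 0, 0, 0]]]'

```text
clock: 2.35
eef_pos: [568.7, 12.4, 88.6]
eef_rot: [3.141, -0.004, 3.141]
wrist_force: [-0.0, -0.5, -0.0]
finger_gap: 94.1
finger_force: 0.0
```

>>> servo_tool --motion '[[[0, 0, 0, 0, 0, 0, 0.3], [0, 0, 0, 0, 0, 0, 0.4], [0, 0, 0, 0, 0, 0, 0.5], [0, 0, 0, 0, 0, 0, 0.7], [0, 0, 0, 0, 0, 0, 0.8], [0, 0, 0, 0, 0, 0, 1], [0, 0, 0, 0, 0, 0, 1], [0, 0, 0, 0, 0, 0, 1], [0, 0, 0, 0, 0, 0, 1]]]'

```text
clock: 3.25
eef_pos: [569.8, 12.6, 90.4]
eef_rot: [-3.142, 0.0, 3.141]
wrist_force: [-0.6, 0.7, 2.5]
finger_gap: 43.6
finger_force: 12.0
```

>>> servo_tool --motion '[[[0, 0, 0.02, 0, 0, 0, 1], [0, 0, 0.04, 0, 0, 0, 1], [0, 0, 0.07, 0, 0, 0, 1], [0, 0, 0.1, 0, 0, 0, 1], [0, 0, 0.13, 0, 0, 0, 1], [0, 0, 0.16, 0, 0, 0, 1], [0, 0, 0.19, 0, 0, 0, 1], [0, 0, 0.22, 0, 0, 0, 1], [0, 0, 0.25, 0, 0, 0, 1], [0, 0, 0.26, 0, 0, 0, 1]]]'

```text
clock: 4.25
eef_pos: [570.2, 12.5, 222.7]
eef_rot: [-3.141, 0.003, 3.141]
wrist_force: [0.6, 0.1, 0.2]
finger_gap: 43.4
finger_force: 12.0
```

```bash
python3 - <<'E'
from h import *
c=manip.camera("side"); cv2.imwrite("pics/s2.png",cv2.resize(c["frame"][80:300,180:400,::-1],None,fx=2.7,fy=2.7))
E
```

```text
(no output)
```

View pics/s2.png

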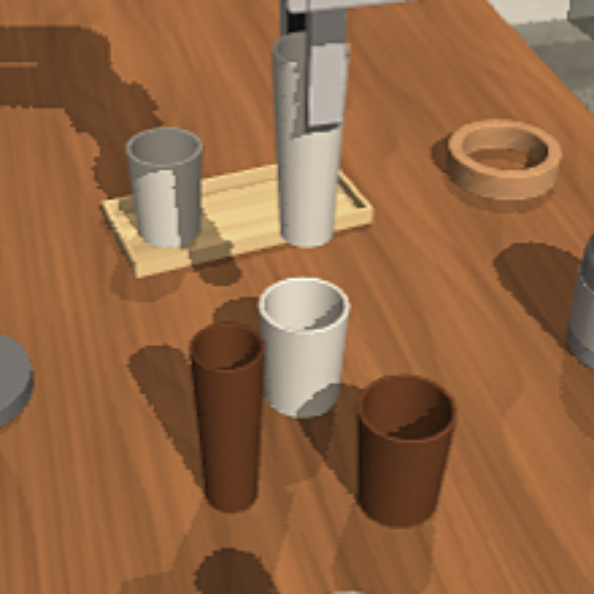

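The narrow cup is out and upright, with its foot at crop (307,240). The wide cup is still standing at (303,345). Carrying the narrow cup over.

>>> servo_tool --motion '[[[0.004, -0.03, 0, 0, 0, 0, 1], [0.013, -0.09, 0, 0, 0, 0, 1], [0.022, -0.16, 0, 0, 0, 0, 1], [0.031, -0.23, 0, 0, 0, 0, 1], [0.041, -0.3, 0, 0, 0, 0, 1], [0.05, -0.37, 0, 0, 0, 0, 1], [0.06, -0.44, 0, 0, 0, 0, 1], [0.068, -0.5, 0, 0, 0, 0, 1], [0.075, -0.55, 0, 0, 0, 0, 1], [0.078, -0.571, 0, 0, 0, 0, 1]]]'

```text
clock: 5.3
eef_pos: [607.9, -275.9, 218.8]
eef_rot: [3.141, -0.002, 3.139]
wrist_force: [-0.2, 1.1, 0.3]
finger_gap: 43.5
finger_force: 12.0
```

>>> servo_tool --motion '[[[0, 0, 0, 0, 0, 0, 1], [0, 0, -0.04, 0, 0, 0, 1], [0, 0, -0.09, 0, 0, 0, 1], [0, 0, -0.14, 0, 0, 0, 1], [0, 0, -0.18, 0, 0, 0, 1], [0, 0, -0.21, 0, 0, 0, 1], [0, 0, -0.22, 0, 0, 0, 1], [0, 0, -0.22, 0, 0, 0, 1]]]'

```text
clock: 6.1
eef_pos: [608.7, -272.5, 110.2]
eef_rot: [3.141, -0.0, 3.141]
wrist_force: [-0.2, 0.2, 0.3]
finger_gap: 43.5
finger_force: 12.0
```

```bash
python3 - <<'E'
from h import *
s=manip.read_state(); print(s["eef_pos"],s["wrist_force"],s["finger_gap"])
c=manip.camera("side"); cv2.imwrite("pics/s3.png",cv2.resize(c["frame"][200:420,200:460,::-1],None,fx=2.6,fy=2.6))
E
```

```text
[ 608.71826224 -272.51093081  110.20701629] [-0.20791751  0.17488715  0.31498649] 43.4560630289661
```

View pics/s3.png

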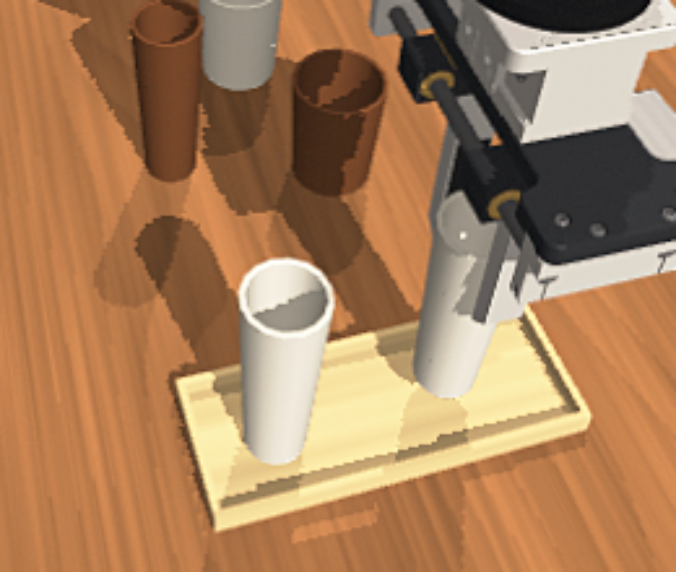

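The narrow cup hovers over the free half of its tray, foot at crop (445,385), about 20 mm up and upright. Lowering it.

>>> servo_tool --motion '[[[0, 0, -0.015, 0, 0, 0, 1], [0, 0, -0.03, 0, 0, 0, 1], [0, 0, -0.036, 0, 0, 0, 1], [0, 0, -0.039, 0, 0, 0, 1], [0, 0, -0.039, 0, 0, 0, 1], [0, 0, -0.039, 0, 0, 0, 1]]]'

```text
clock: 6.75
eef_pos: [608.8, -273.0, 91.0]
eef_rot: [-3.141, 0.0, 3.141]
wrist_force: [1.0, -0.3, -1.3]
finger_gap: 43.8
finger_force: 12.0
```

>>> servo_tool --motion '[[[0, 0, 0, 0, 0, 0, 0.5], [0, 0, 0, 0, 0, 0, 0.4], [0, 0, 0, 0, 0, 0, 0.2], [0, 0, 0, 0, 0, 0, 0], [0, 0, 0, 0, 0, 0, 0], [0, 0, 0, 0, 0, 0, 0], [0, 0, 0, 0, 0, 0, 0]]]'

```text
clock: 7.45
eef_pos: [608.7, -273.0, 90.8]
eef_rot: [-3.142, 0.0, 3.141]
wrist_force: [0.5, 0.7, 0.1]
finger_gap: 91.4
finger_force: 0.0
```

Rising clear, then back over the wide cup.

>>> servo_tool --motion '[[[0, 0, 0.04, 0, 0, 0, 0], [0, 0, 0.1, 0, 0, 0, 0], [0, 0, 0.16, 0, 0, 0, 0], [0, 0, 0.16, 0, 0, 0, 0], [-0.078, 0.57, 0.16, 0, 0, 0, 0], [-0.078, 0.57, 0.16, 0, 0, 0, 0], [-0.078, 0.57, 0.16, 0, 0, 0, 0], [-0.078, 0.57, 0.16, 0, 0, 0, 0], [-0.078, 0.57, 0.16, 0, 0, 0, 0], [-0.078, 0.57, 0.16, 0, 0, 0, 0]]]'

```text
clock: 8.45
eef_pos: [568.8, 14.7, 170.3]
eef_rot: [3.141, -0.001, -3.141]
wrist_force: [1.4, 0.1, 1.0]
finger_gap: 93.9
finger_force: 0.0
```

```bash
python3 - <<'E'
from h import *
s=manip.read_state(); print(s["eef_pos"])
c=manip.camera("side"); cv2.imwrite("pics/s4.png",c["frame"][...,::-1])
c=manip.camera("top");P=cloud(c);p=P[130:255,395:475].reshape(-1,3);p=p[(p[:,2]>119)&(p[:,2]<140)];
for q in(p[p[:,0]>560],p[p[:,0]<560]): print(len(q),cv2.minEnclosingCircle(q[:,:2].astype(np.float32)) if len(q) else 0)
E
```

```text
[568.79237599  14.65378936 170.28491174]
246 ((608.5947265625, -271.3924255371094), 21.97054672241211)
242 ((514.046875, -274.87457275390625), 22.080991744995117)
```

View pics/s4.png

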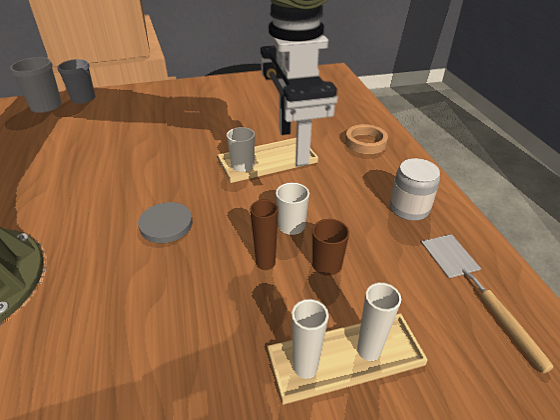

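The narrow cup stands upright in its tray at (378,330), measured at (608.6,-271.4). The wide cup still stands at (292,208). Descending to it, with the TCP at 42 to keep the gripper body above the brown narrow cup.

>>> servo_tool --motion '[[[0, 0, -0.06, 0, 0, 0, 0], [0, 0, -0.12, 0, 0, 0, 0], [0, 0, -0.18, 0, 0, 0, 0], [0, 0, -0.23, 0, 0, 0, 0], [0, 0, -0.257, 0, 0, 0, 0], [0, 0, -0.257, 0, 0, 0, 0]]]'

```text
clock: 9.15
eef_pos: [568.8, 11.6, 40.5]
eef_rot: [3.142, -0.003, 3.14]
wrist_force: [0.1, -0.3, -0.3]
finger_gap: 93.7
finger_force: 0.0
```

>>> servo_tool --motion '[[[0, 0, 0, 0, 0, 0, 0.2], [0, 0, 0, 0, 0, 0, 0.3], [0, 0, 0, 0, 0, 0, 0.5], [0, 0, 0, 0, 0, 0, 0.7], [0, 0, 0, 0, 0, 0, 1], [0, 0, 0, 0, 0, 0, 1], [0, 0, 0, 0, 0, 0, 1], [0, 0, 0, 0, 0, 0, 1]]]'

```text
clock: 9.95
eef_pos: [570.0, 12.0, 42.7]
eef_rot: [-3.141, 0.001, 3.141]
wrist_force: [-0.4, -1.5, 4.3]
finger_gap: 59.8
finger_force: 12.0
```

>>> servo_tool --motion '[[[0, 0, 0.02, 0, 0, 0, 1], [0, 0, 0.05, 0, 0, 0, 1], [0, 0, 0.09, 0, 0, 0, 1], [0, 0, 0.12, 0, 0, 0, 1], [0, 0, 0.12, 0, 0, 0, 1]]]'

```text
clock: 10.45
eef_pos: [570.8, 12.1, 105.2]
eef_rot: [-3.142, 0.004, 3.141]
wrist_force: [-0.1, -0.1, -0.9]
finger_gap: 59.8
finger_force: 12.0
```

>>> servo_tool --motion '[[[0.005, 0.03, 0, 0, 0, 0, 1], [0.014, 0.08, 0, 0, 0, 0, 1], [0.023, 0.14, 0, 0, 0, 0, 1], [0.033, 0.2, 0, 0, 0, 0, 1], [0.043, 0.26, 0, 0, 0, 0, 1], [0.053, 0.32, 0, 0, 0, 0, 1], [0.063, 0.38, 0, 0, 0, 0, 1], [0.07, 0.43, 0, 0, 0, 0, 1], [0.075, 0.455, 0, 0, 0, 0, 1], [0.075, 0.455, 0, 0, 0, 0, 1]]]'

```text
clock: 11.45
eef_pos: [606.6, 241.2, 101.3]
eef_rot: [-3.141, -0.001, -3.14]
wrist_force: [0.1, -0.0, -1.1]
finger_gap: 59.8
finger_force: 12.0
```

>>> servo_tool --motion '[[[0, 0, -0.03, 0, 0, 0, 1], [0, 0, -0.06, 0, 0, 0, 1], [0, 0, -0.08, 0, 0, 0, 1], [0, 0, -0.08, 0, 0, 0, 1], [0, 0, -0.08, 0, 0, 0, 1]]]'

```text
clock: 11.95
eef_pos: [607.3, 239.1, 62.1]
eef_rot: [-3.141, -0.0, 3.14]
wrist_force: [-0.0, -0.9, -1.5]
finger_gap: 60.1
finger_force: 12.0
```

```bash
python3 - <<'E'
from h import *
s=manip.read_state(); print(s["eef_pos"],s["wrist_force"],s["finger_gap"])
c=manip.camera("side"); cv2.imwrite("pics/s5.png",cv2.resize(c["frame"][60:260,180:400,::-1],None,fx=2.9,fy=2.9))
E
```

```text
[607.25345793 239.13563972  62.14005027] [-0.01171475 -0.93805665 -1.51057015] 60.068376792072534
```

View pics/s5.png

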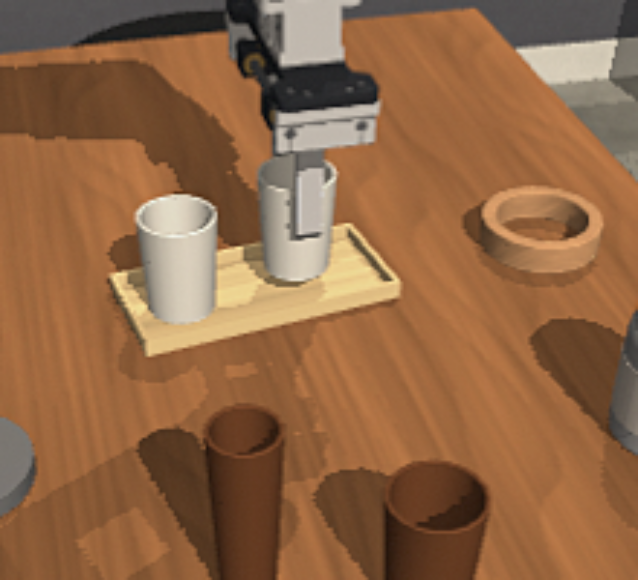

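The wide cup is over the free half of its tray, foot at crop (295,270), upright. Lowering about 15.5 mm and releasing.

>>> servo_tool --motion '[[[0, 0, -0.015, 0, 0, 0, 1], [0, 0, -0.025, 0, 0, 0, 1], [0, 0, -0.03, 0, 0, 0, 1], [0, 0, -0.03, 0, 0, 0, 1], [0, 0, -0.03, 0, 0, 0, 1]]]'

```text
clock: 12.5
eef_pos: [607.2, 239.6, 47.3]
eef_rot: [3.142, 0.0, 3.141]
wrist_force: [0.8, -0.3, -1.5]
finger_gap: 59.9
finger_force: 12.0
```

>>> servo_tool --motion '[[[0, 0, 0, 0, 0, 0, 0.3], [0, 0, 0, 0, 0, 0, 0.2], [0, 0, 0, 0, 0, 0, 0.1], [0, 0, 0, 0, 0, 0, 0], [0, 0, 0, 0, 0, 0, 0], [0, 0, 0, 0, 0, 0, 0]]]'

```text
clock: 13.1
eef_pos: [607.2, 239.5, 47.3]
eef_rot: [-3.142, 0.0, 3.141]
wrist_force: [-0.9, 0.1, -0.5]
finger_gap: 94.0
finger_force: 0.0
```

>>> servo_tool --motion '[[[0, 0, 0.04, 0, 0, 0, 0], [0, 0, 0.1, 0, 0, 0, 0], [0, 0, 0.18, 0, 0, 0, 0], [0, 0, 0.26, 0, 0, 0, 0], [0, 0, 0.3, 0, 0, 0, 0], [-0.1, -0.4, 0.3, 0, 0, 0, 0], [-0.1, -0.4, 0.3, 0, 0, 0, 0], [-0.1, -0.4, 0.3, 0, 0, 0, 0], [-0.1, -0.4, 0.3, 0, 0, 0, 0], [-0.1, -0.4, 0.3, 0, 0, 0, 0]]]'

```text
clock: 14.1
eef_pos: [556.3, 35.5, 197.8]
eef_rot: [-3.141, 0.0, 3.137]
wrist_force: [-0.2, 1.0, 0.6]
finger_gap: 94.1
finger_force: 0.0
```

```bash
python3 - <<'E'
from h import *
c=manip.camera("side"); cv2.imwrite("pics/s6.png",c["frame"][...,::-1])
c=manip.camera("top");P=cloud(c);p=P[130:255,110:200].reshape(-1,3);p=p[(p[:,2]>74)&(p[:,2]<92)]
for q in(p[p[:,0]>560],p[p[:,0]<560]): print(len(q),cv2.minEnclosingCircle(q[:,:2].astype(np.float32)) if len(q) else 0)
E
```

```text
296 ((607.6251831054688, 239.40689086914062), 30.05177116394043)
227 ((513.038330078125, 226.200927734375), 29.8392333984375)
```

View pics/s6.png

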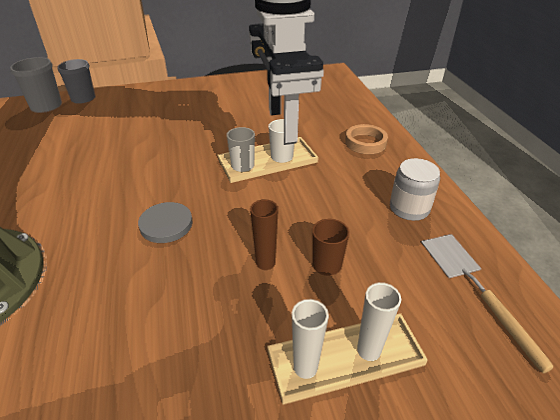

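Both cups stand upright in their trays, the wide one at (280,142) and the narrow one at (378,325). The gripper is clear of everything, so I'm handing in.

>>> servo_tool --motion '[[[0, 0, 0, 0, 0, 0, 0], [0, 0, 0, 0, 0, 0, 0], [0, 0, 0, 0, 0, 0, 0]]]'

```text
clock: 14.5
eef_pos: [557.4, 40.7, 197.1]
eef_rot: [3.142, -0.0, -3.141]
wrist_force: [-0.4, -0.5, 1.0]
finger_gap: 94.2
finger_force: 0.0
```

```bash
python3 -c "
from cell import manip
print(manip.sign_off())"
```

```text
the job is handed in; nothing more can be done
None
```

I separated the two cups and stood each upright in the empty part of its own size's tray, within about 2 mm of the target points I measured; the job was handed in at 14.5 s, and no verdict came back.

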